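# Prove and reset the feeder's stop, then hold its spring follower at the load mark

### The job

Get the small cassette feeder beside the laptop ready for loading: first press the red mushroom head on the yellow stop box fully down and let it come up, then turn the same head clockwise as far as it goes to reset the stop. Then take the feeder's spring-loaded follower by its upright black grip, pull it out until its white pointer stands over the red mark on the rail, and keep it there: the job ends with the follower still held at the mark, since it springs back when let go. Leave the white-lidded specimen pot next to the stop box standing where it is.

Things in the scene. Friction and masses are not known exactly. Their poses are not given: they have to be found in the camera images.
- stop_box: yellow stop box fixed to the worktop in front of the laptop, 60 x 60 mm, 44 mm high, with a black collar (38 mm wide, to 48 mm) and the red mushroom head on its top. Origin: centre of its underside; z up
- stop_head (a point): centre of the red mushroom head (half-way up its side), on its vertical axis: 40 mm diameter, upright sides; its underside is 12 mm below this point and its top 13 mm above it, on a stem 20 mm wide; 74 mm above the worktop when up. Free air all round it for gripping the sides
- stop_press (a joint): how far the red head is pressed down: 0 up, 0.006 m fully down; a spring (2 N at rest, 5 N fully down) brings it up again when released
- stop_turn (a joint): turn of the red head about its vertical axis: about 0 (up to 0.15) at the start, growing as it is turned clockwise seen from above, end stop at 1.05 rad (60 degrees) = reset; it stays where it is left (friction torque 0.04 N m)
- feeder: cassette feeder fixed to the worktop to the right of the laptop: an aluminium channel 230 mm long (its x from -95 to 135 mm), 56 mm wide, rails 22 mm high, with a grey spring housing 60 mm high on its far end (x from 50 to 135 mm). Origin: under the channel at the height of the worktop, on its middle line; x along the channel to the far end, away from the robot, z up
- follower (a joint): how far the follower is pulled out of its home at the housing, along the feeder's -x (towards the robot): 0 at home, 0.09 m at the end stop. A spring pulls it back: 3.5 N at home, 70 N more per metre (about 9 N at the farthest mark); it never latches
- follower_grip (a point): middle of the follower's upright black grip: a round post 16 mm in diameter, from 39 to 79 mm above the worktop, on the follower's black block (top 36 mm above the worktop, with a steel washer to 39 mm), under a round 24 mm cap that ends 87 mm above the worktop; this point is 62 mm above the worktop, on the post's axis. The block is 40 mm along the channel and 38 mm wide, and at home its push face is about 5 mm from the housing
- follower_pointer (a point): tip of the white pointer on the left (laptop) side of the follower, 30 mm above the worktop; it moves with the follower, and along the channel it is level with the axis of the grip
- load_mark (a point): centre of the red mark, a red clip 8 mm long along the channel fixed on the left rail, 25 mm above the worktop; the pointer passes just above it. It lies 35 to 75 mm from where the pointer is at home. Axes as the feeder's (x along the channel, away from the robot)
- white_pot: specimen pot with a white lid, 49 mm wide, 65 mm high, loose, standing in front of the laptop to the left of the stop box (centres 75 mm or more apart); to be left alone. Origin: centre of its underside

How it is judged:
On the way, in this order (a step that is already met when the one before it is completed fails the run):
1. the red head is pressed fully down (5 mm or more) (value of joint stop_press above 0.005 m), for 0.1 s.
2. the head is up again (within 2 mm) and turned clockwise to its stop (0.9 rad or more) (value of joint stop_turn above 0.9 rad and value of joint stop_press below 0.002 m), for 0.1 s.
3. the follower's pointer is pulled over the red mark (within 4 mm) (x of follower_pointer in the frame of load_mark between -0.004 and 0.004 m), for 0.3 s.
At the end, for the whole second after the job is handed in: The gripper still holds the follower (finger force over 2 N) at rest with its white pointer within 4 mm of the middle of the red mark, along the channel; the red stop head is up (within 2 mm) and turned 0.9 rad or more clockwise. The specimen pot has not been moved by more than 20 mm nor tipped (all of step 2 and all of step 3 and contact force between the fingers and follower above 2 N and velocity of joint follower between -0.01 and 0.01 m/s); the arm keeps its last pose, push and grip.
It fails at once if the specimen pot moved by more than 20 mm or tipped by more than 0.4 rad (distance of white_pot from where it was at the start of the episode above 0.02 m or angle between white_pot's own z axis and vertical above 0.4 rad).
It also fails if it takes over 53 s, if anything falls off the work surface, if the arm or the gripper's body presses on something with over 40 N, if the wrist force passes 120 N, or if a joint passes its speed limit or range.

### The arm

A 6-joint arm with a two-finger parallel gripper is mounted at the origin on a cart in front of the work surface, level with it; the furniture and walls round the work are solid. World frame = base frame: x ahead of the robot, y to its left, z up, the work surface at z = 0. Lengths are in m, angles in rad, forces in N, time in s.
With the tool pointing down it reaches from about 0.25 to 0.725 m from the base axis. Payload 4 kg.
Tool frame: the origin (TCP) lies between the finger pads; the fingertips stand 25 mm ahead of it and the grasp point (between the pads) lies 6 mm ahead of it; z points along the fingers, y is the line along which they close (so a half turn about z gives the same grasp; the last joint's range is limited). The gripper opens to 85 mm and grips with 20 to 120 N. Pads are 22 mm wide; open, the fingers measure 114 mm over their backs; the gripper's body (76 mm by 85 mm) begins 54 mm behind the grasp point. The pads swing forward as they close: fully open they stand 13 mm farther back than shut.
Start: joints at [-1.28, 0.241, 0.005, 1.335, 0, 1.571], TCP at [0.143, -0.479, 0.256] pointing down, gripper open.
Joint ranges: [-2.72, 2.72], [-1.05, 1.87], [-1.09, 1.28], [-1.99, 2.15], [-1.42, 1.44], [-3.14, 3.14]. Speed limits (rad/s): [2.79, 2.79, 3.14, 3.14, 3.14, 3.14].

### API

Orientations are given as a unit quaternion [x, y, z, w].
In Python, from workcell import bot gives the robot as it stands. The module is installed in compiled form; this text tells all that it offers.
- The arm moves only by the shell command python3 -m pendant 'ROWS'. ROWS is JSON, one flat list of numbers, 7 for each row, row after row: the shift along the tool's x, y, z normalised to -1 to 1, where 1 is 0.5 m, then the turn, a rotation vector about the tool's x, y, z normalised to -1 to 1, where 1 is 180 degrees, then the opening, from 0 (shut) to 1 (fully open). In form: [tx, ty, tz, ax, ay, az, fingers, tx, ty, tz, ax, ay, az, fingers, ...]. A call has exactly 10 rows; each row is the pose to reach, as a shift and turn from the pose commanded when the call began, along the tool's axes at that moment, turning the shorter way round; what a row does not reach only later rows make up. A row lasts 1/12 s, in which the tool goes at most 41.7 mm and 7.16 degrees, less where a joint would pass 70% of its speed; a pose out of reach is approached as far as the arm can. A call with a number of a shift or a turn outside -1 to 1 is refused whole. A call with a gripper value outside its range is refused whole. The fingers move at their own pace and stop on an object; the grip force is fixed at half the most. Time passes only in rows, so rows that repeat a pose let the fingers close, or fill a call up. It gives the time, the measured TCP pose, the force, the opening and the grip force at its end, in the units of the state.
- bot.get_obs(): the state, without advancing time (a new reading comes with each control period).
- bot.camera(name): name is "scene" or "top"; returns a dict with "pixels" (384x512x3 uint8, red, green, blue), "mtx" (3x3 intrinsics, pixels), "cam_to_world" (4x4, takes a point from camera to world coordinates). Camera axes: x right, y up, looking along -z (the intrinsics and any distortion apply to the point x, -y, -z); pixel columns grow to the right and rows downward; lengths in m; the calibration is good to about 2 mm. A picture is of the moment at which its call begins. There is no depth.
- bot.job_done(): hands the job in; it is judged then, once.
The state is a dict: "clock": time; "joint_pos": joint angles; "joint_vel": joint speeds; "tau": joint torques, N m; "eef_pos": TCP position; "tool_rot": TCP orientation; "ft_force": force on the tool from outside, world axes, zero at the start; "ft_torque": the same for the moment, N m; "grip_width": finger opening in m; "grasp_force": force on a finger pad.
Only numpy, scipy, OpenCV 4.12 (cv2) and the standard library are available. Lean on these libraries where they do the work, as an engineer would, in place of code of your own. Each camera call takes 0.05 s, during which the arm holds its last target. There are 200 camera calls.

## Working session

There is one attempt and no reset: what is moved stays moved. The work goes in short steps, Python scripts to look and compute and a shell command to move; the robot and the scene stay as the last step left them, time stands still between calls to the robot, and variables do not carry over. Pictures are saved under pics/ and viewed, at most 10 in all, crops included, and the job is handed in when it is done.

```bash
mkdir -p pics; python3 - <<'E'
from workcell import bot
import cv2,numpy as np,pickle
o=bot.get_obs();print({k:np.round(v,3).tolist() for k,v in o.items()})
d={}
for n in("scene","top"):
    c=bot.camera(n);d[n]=c;cv2.imwrite(f"pics/{n}0.png",c["pixels"][:,:,::-1]);print(n,c.keys(),c["mtx"],c["cam_to_world"].round(3))
pickle.dump(d,open("cams0.pkl","wb"))
a=np.hstack([d["scene"]["pixels"],d["top"]["pixels"]])
E
```

```text
{'clock': 0.0, 'joint_pos': [-1.28, 0.241, 0.004, 1.335, 0.0, 1.571], 'joint_vel': [-0.001, 0.0, -0.0, -0.0, -0.0, -0.001], 'tau': [0.001, -37.232, 25.241, 0.017, -0.0, -0.0], 'eef_pos': [0.143, -0.478, 0.255], 'tool_rot': [0.989, 0.145, -0.0, -0.001], 'ft_force': [-0.388, 0.331, 0.393], 'ft_torque': [-0.021, -0.019, 0.012], 'grasp_force': 0.0, 'grip_width': 0.086}
scene dict_keys(['pixels', 'mtx', 'cam_to_world']) [[488.48846258   0.         261.90127837]
 [  0.         488.48846258 193.27509891]
 [  0.           0.           1.        ]] [[ 0.787  0.389 -0.478  0.04 ]
 [-0.617  0.504 -0.605 -0.783]
 [ 0.006  0.771  0.637  0.606]
 [ 0.     0.     0.     1.   ]]
top dict_keys(['pixels', 'mtx', 'cam_to_world']) [[437.14141125   0.         250.664225  ]
 [  0.         437.14141125 192.67944726]
 [  0.           0.           1.        ]] [[-0.029  0.996 -0.087  0.403]
 [-0.999 -0.027  0.023 -0.268]
 [ 0.021  0.087  0.996  0.908]
 [ 0.     0.     0.     1.   ]]
```

View pics/scene0.png

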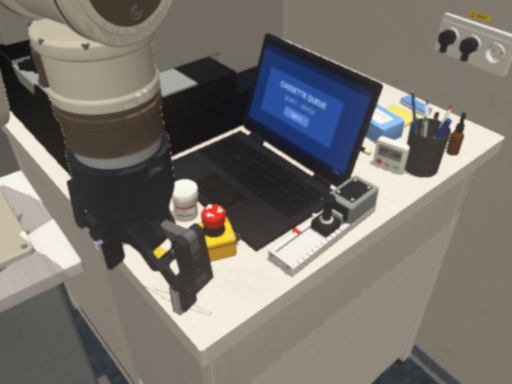

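View pics/top0.png

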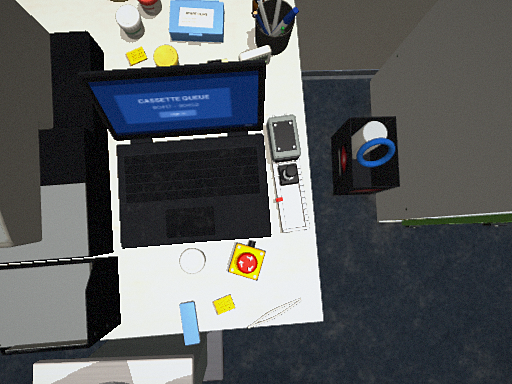

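The scene view shows the red head near (213,215), the pot at (185,198), the grip at (326,215) and the red mark at (297,231). In the top view the head is at (247,262), the pot at (192,261), the grip cap at (290,173) and the mark at (278,200).

```bash
cat > h.py <<'E'
import numpy as np,cv2
def ray(c,uv):
    K,T=c["mtx"],c["cam_to_world"];d=np.array([(uv[0]-K[0,2])/K[0,0],-(uv[1]-K[1,2])/K[1,1],-1.])
    return T[:3,3],T[:3,:3]@d
def onz(c,uv,z):
    o,d=ray(c,uv);return (o+d*(z-o[2])/d[2])
def tri(ca,ua,cb,ub):
    A=[];b=[]
    for c,u in((ca,ua),(cb,ub)):
        o,d=ray(c,u);d=d/np.linalg.norm(d);P=np.eye(3)-np.outer(d,d);A.append(P);b.append(P@o)
    return np.linalg.lstsq(np.vstack(A),np.hstack(b),rcond=None)[0]
def blobs(img,lo,hi,box,amin=8):
    x0,y0,x1,y1=box;h=cv2.cvtColor(np.ascontiguousarray(img[y0:y1,x0:x1]),cv2.COLOR_RGB2HSV)
    h[...,0]=(h[...,0].astype(int)+90)%180   # red at 90
    m=cv2.inRange(h,lo,hi);n,l,s,c=cv2.connectedComponentsWithStats(m)
    return [(c[i]+[x0,y0],s[i,4],s[i,:4]+[x0,y0,0,0]) for i in range(1,n) if s[i,4]>=amin]
E
python3 - <<'E'
import pickle,cv2,numpy as np
from h import *
d=pickle.load(open("cams0.pkl","rb"));s,t=d["scene"],d["top"]
R=((80,120,90),(100,255,255))
for n,c,b in(("head s",s,(190,190,240,260)),("head t",t,(225,235,275,290)),("mark s",s,(280,215,310,245)),("mark t",t,(268,190,290,212))):
    for q in blobs(c["pixels"],*R,b,5): print(n,q[0].round(1),q[1],q[2], onz(c,q[0],.074 if 'head' in n else .025).round(4))
for q in blobs(t["pixels"],(0,0,0),(180,255,70),(276,160,302,190),5): print("black t",q[0].round(1),q[1],q[2],onz(t,q[0],.036).round(4))
for q in blobs(s["pixels"],(0,0,0),(180,255,60),(305,190,345,240),5): print("black s",q[0].round(1),q[1],q[2])
a=cv2.resize(t["pixels"][105:290,170:320],None,fx=3.2,fy=3.2,interpolation=2)
b=cv2.resize(s["pixels"][165:280,160:390],None,fx=3.2,fy=3.2,interpolation=2)
cv2.imwrite("pics/a.png",a[:,:,::-1]);cv2.imwrite("pics/b.png",b[:,:,::-1])
E
```

```text
head s [213.3 216.8] 429 [201 204  25  25] [ 0.3407 -0.2768  0.074 ]
head t [246.6 262.6] 277 [237 253  20  21] [ 0.3433 -0.2754  0.074 ]
mark s [295.8 230.1] 27 [293 227   7   7] [ 0.4612 -0.3449  0.025 ]
mark t [278.9 199.1] 26 [276 197   7   5] [ 0.4652 -0.3449  0.025 ]
black t [281.9 160.4] 25 [276 160  16   3] [ 0.5424 -0.3528  0.036 ]
black t [287.7 173.4] 232 [278 164  21  22] [ 0.5157 -0.3635  0.036 ]
black s [320.6 202.9] 750 [305 190  40  31]
black s [342.7 192.6] 22 [340 190   5   7]
black s [324.3 226.4] 208 [312 218  28  18]
```

View pics/a.png

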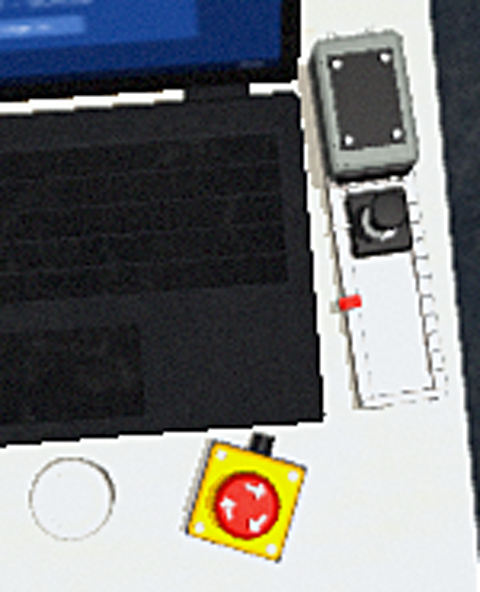

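View pics/b.png

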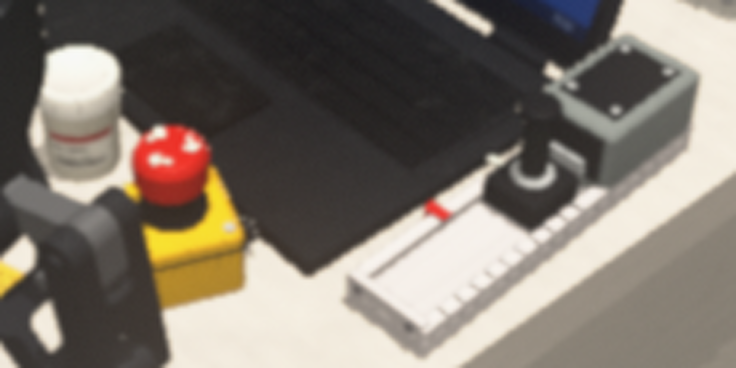

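The crops agree with that: the pointer tip is at about (314,214) in the scene view and the cap at about (291.5,170) in the top view. Next I'll work out the feeder axis and the clearances.

```bash
python3 - <<'E'
import pickle,cv2,numpy as np
from h import *
d=pickle.load(open("cams0.pkl","rb"));s,t=d["scene"],d["top"]
f=lambda u,v:(170+u/3.2,105+v/3.2); g=lambda u,v:(160+u/3.2,165+v/3.2)
print("pot",onz(t,f(72,498),.065).round(3))
a,b=onz(t,f(357,408),.022),onz(t,f(330,195),.022);print("left rail",a.round(4),b.round(4),"ang",np.degrees(np.arctan2(*(b-a)[1::-1])).round(1))
a,b=onz(t,f(436,388),.022),onz(t,f(413,190),.022);print("right rail",a.round(4),b.round(4),"ang",np.degrees(np.arctan2(*(b-a)[1::-1])).round(1))
c1,c2=onz(t,f(333,160),.06),onz(t,f(415,170),.06);print("housing",c1.round(4),c2.round(4),"ang",np.degrees(np.arctan2(*(c1-c2)[1::-1])).round(1)-90)
print("cap top",onz(t,f(389,208),.087).round(4),"cap tri",tri(t,f(389,208),s,g(541,104)).round(4))
print("block ctr",onz(t,f(379,222),.036).round(4),"washer scene",onz(s,g(534,174),.039).round(4))
print("pointer scene",onz(s,g(492,158),.03).round(4),"mark",tri(t,(278.9,199.1),s,(295.8,230.1)).round(4))
print("head tri",tri(t,(246.6,262.6),s,(213.3,216.8)).round(4))
print("laptop front right",onz(t,f(325,420),.02).round(3),"hinge",onz(t,f(300,95),.02).round(3))
E
python3 -m pendant '[0.5,-0.272,0.25,0,0,-0.3,0, 0.5,-0.272,0.25,0,0,-0.3,0, 0.5,-0.272,0.25,0,0,-0.3,0, 0.5,-0.272,0.25,0,0,-0.3,0, 0.5,-0.272,0.25,0,0,-0.3,0, 0.5,-0.272,0.25,0,0,-0.3,0, 0.5,-0.272,0.25,0,0,-0.3,0, 0.5,-0.272,0.25,0,0,-0.3,0, 0.5,-0.272,0.25,0,0,-0.3,0, 0.5,-0.272,0.25,0,0,-0.3,0]'
```

```text
pot [ 0.349 -0.173  0.065]
left rail [ 0.3976 -0.3482  0.022 ] [ 0.5337 -0.3357  0.022 ] ang 5.3
right rail [ 0.4087 -0.3988  0.022 ] [ 0.5356 -0.389   0.022 ] ang 4.4
housing [ 0.5497 -0.3353  0.06  ] [ 0.5422 -0.3855  0.06  ] ang -8.5
cap top [ 0.5154 -0.3654  0.087 ] cap tri [ 0.5149 -0.365   0.0841]
block ctr [ 0.5137 -0.3649  0.036 ] washer scene [ 0.5108 -0.368   0.039 ]
pointer scene [ 0.509  -0.3379  0.03  ] mark [ 0.4641 -0.3441  0.0231]
head tri [ 0.3425 -0.2751  0.0718]
laptop front right [ 0.391 -0.328  0.02 ] hinge [ 0.6   -0.319  0.02 ]
clock: 0.93
eef_pos: [0.3438, -0.276, 0.1306]
tool_rot: [0.815, 0.579, -0.001, -0.001]
ft_force: [0.3, -1.4, -0.7]
grip_width: 0.0001
grasp_force: 0.0
```

```bash
python3 -m pendant '[0,0,0.05,0,0,0,0, 0,0,0.06,0,0,0,0, 0,0,0.066,0,0,0,0, 0,0,0.07,0,0,0,0, 0,0,0.074,0,0,0,0, 0,0,0.076,0,0,0,0, 0,0,0.078,0,0,0,0, 0,0,0.078,0,0,0,0, 0,0,0.078,0,0,0,0, 0,0,0.078,0,0,0,0]'
```

```text
clock: 1.77
eef_pos: [0.348, -0.2815, 0.104]
tool_rot: [0.817, 0.577, 0.003, 0.008]
ft_force: [-12.8, 13.4, 75.4]
grip_width: 0.0001
grasp_force: 37.9
```

```bash
python3 - <<'E'
from workcell import bot
import cv2,numpy as np
o=bot.get_obs();print(o["ft_force"],o["eef_pos"])
a=bot.camera("scene")["pixels"][120:290,120:320];b=bot.camera("top")["pixels"][190:360,150:350]
cv2.imwrite("pics/c.png",cv2.resize(np.hstack([a,b]),None,fx=2,fy=2,interpolation=2)[:,:,::-1])
E
python3 -m pendant '[0,0,-0.02,0,0,0,0, 0,0,-0.03,0,0,0,0, 0,0,-0.03,0,0,0,0, 0,0,-0.03,0,0,0,0, 0,0,-0.03,0,0,0,0, 0,0,-0.03,0,0,0,0, 0,0,-0.03,0,0,0,0, 0,0,-0.03,0,0,0,0, 0,0,-0.03,0,0,0,0, 0,0,-0.03,0,0,0,0]'
```

```text
[-12.7531036   13.36658565  75.43120025] [ 0.34798978 -0.28147629  0.10395884]
clock: 2.7
eef_pos: [0.3436, -0.277, 0.107]
tool_rot: [0.816, 0.578, -0.0, -0.0]
ft_force: [0.8, -1.9, 3.0]
grip_width: -0.0003
grasp_force: 1.8
```

View pics/c.png

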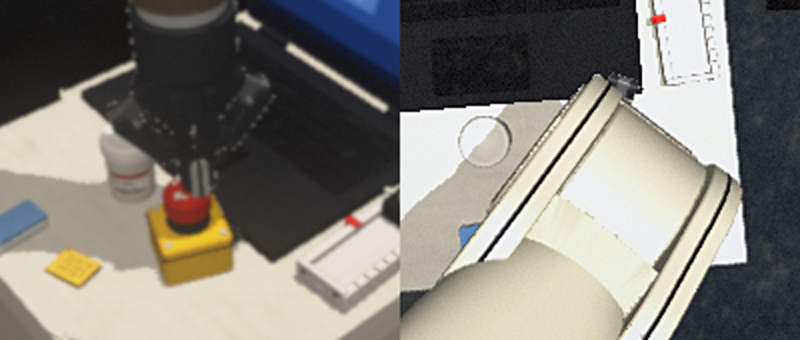

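The force rose to 75 N against the stop, so the head was pressed fully down, with the shut fingertips about 36 mm ahead of the TCP. Now I'll lift, open, descend over the head and grip it.

```bash
python3 -m pendant '[0,0,-0.05,0,0,0,0, 0,0,-0.06,0,0,0,1, 0,0,-0.06,0,0,0,1, 0,0,-0.06,0,0,0,1, 0,0,-0.06,0,0,0,1, 0,0,-0.06,0,0,0,1, 0,0,-0.06,0,0,0,1, 0,0,-0.06,0,0,0,1, 0,0,-0.06,0,0,0,1, 0,0,-0.06,0,0,0,1]'
```

```text
clock: 3.53
eef_pos: [0.3438, -0.277, 0.1371]
tool_rot: [0.816, 0.578, -0.0, -0.0]
ft_force: [-0.1, -0.5, -0.2]
grip_width: 0.0855
grasp_force: 0.0
```

```bash
python3 -m pendant '[0,0,0.05,0,0,0,1, 0,0,0.09,0,0,0,1, 0,0,0.106,0,0,0,1, 0,0,0.106,0,0,0,1, 0,0,0.106,0,0,0,0.3, 0,0,0.106,0,0,0,0.3, 0,0,0.106,0,0,0,0.3, 0,0,0.106,0,0,0,0.3, 0,0,0.106,0,0,0,0.3, 0,0,0.106,0,0,0,0.3]'
```

```text
clock: 4.37
eef_pos: [0.3417, -0.2765, 0.0845]
tool_rot: [0.816, 0.578, -0.002, -0.001]
ft_force: [-6.5, -0.1, 3.2]
grip_width: 0.0378
grasp_force: 59.7
```

```bash
python3 -m pendant '[0,0,0,0,0,0.035,0.3, 0,0,0,0,0,0.07,0.3, 0,0,0,0,0,0.105,0.3, 0,0,0,0,0,0.14,0.3, 0,0,0,0,0,0.175,0.3, 0,0,0,0,0,0.21,0.3, 0,0,0,0,0,0.245,0.3, 0,0,0,0,0,0.28,0.3, 0,0,0,0,0,0.315,0.3, 0,0,0,0,0,0.335,0.3]'; python3 -c "
from workcell import bot;o=bot.get_obs();print(o['ft_torque'],o['joint_pos'])"
```

```text
clock: 5.2
eef_pos: [0.3412, -0.2749, 0.084]
tool_rot: [0.996, 0.089, -0.002, -0.002]
ft_force: [-5.9, 3.6, 4.6]
grip_width: 0.0373
grasp_force: 59.7
[0.87247286 1.31138956 1.00443629] [-6.78301245e-01  2.86391022e-01 -4.26787481e-01  8.64069481e-01
  3.56307562e-05  2.28590425e+00]
```

```bash
python3 -m pendant '[0,0,0,0,0,0.335,1, 0,0,0,0,0,0.335,1, 0,0,0,0,0,0.335,1, 0,0,0,0,0,0.335,1, 0,0,-0.06,0,0,0.335,1, 0,0,-0.12,0,0,0.335,1, 0,0,-0.18,0,0,0.335,1, 0,0,-0.18,0,0,0.335,1, 0,0,-0.18,0,0,0.335,1, 0,0,-0.18,0,0,0.335,1]'; python3 - <<'E'
from workcell import bot;import numpy as np
from scipy.spatial.transform import Rotation as R
o=bot.get_obs();r=R.from_quat(o["tool_rot"]);print(o["joint_pos"][5])
x=r.as_matrix()[:,0];print("yaw",np.degrees(np.arctan2(x[1],x[0])))
print("to grip (m/0.5)",(r.inv().apply(np.array([.5145,-.365,.125])-o["eef_pos"])/.5).round(4))
E
```

```text
clock: 6.03
eef_pos: [0.305, -0.3144, 0.1758]
tool_rot: [0.917, -0.399, 0.008, -0.015]
ft_force: [-0.1, 0.5, -0.7]
grip_width: 0.085
grasp_force: 0.0
3.1405979530172807
yaw -47.06504428572414
to grip (m/0.5) [ 0.3593 -0.234   0.1106]
```

I mistakenly repeated the turn, so the wrist ran to its limit. The head was already at its stop. I'll turn back counter-clockwise and check.

```bash
python3 -m pendant '[0,0,0,0,0,-0.3,1, 0,0,0,0,0,-0.3,1, 0,0,0,0,0,-0.3,1, 0,0,0,0,0,-0.3,1, 0,0,0,0,0,-0.3,1, 0,0,0,0,0,-0.3,1, 0,0,0,0,0,-0.3,1, 0,0,0,0,0,-0.3,1, 0,0,0,0,0,-0.3,1, 0,0,0,0,0,-0.3,1]'; python3 - <<'E'
from workcell import bot;import numpy as np,cv2
from scipy.spatial.transform import Rotation as R
o=bot.get_obs();r=R.from_quat(o["tool_rot"]);print(o["joint_pos"][5])
x=r.as_matrix()[:,0];print("yaw",np.degrees(np.arctan2(x[1],x[0])))
print("to grip (m/0.5)",(r.inv().apply(np.array([.5145,-.365,.125])-o["eef_pos"])/.5).round(4))
a=bot.camera("scene")["pixels"][120:290,120:320];b=bot.camera("top")["pixels"][190:360,150:350]
cv2.imwrite("pics/d.png",cv2.resize(np.hstack([a,b]),None,fx=2,fy=2,interpolation=2)[:,:,::-1])
E
```

```text
clock: 6.87
eef_pos: [0.3062, -0.3123, 0.1744]
tool_rot: [0.998, 0.062, 0.013, -0.012]
ft_force: [-0.7, -0.2, 0.1]
grip_width: 0.0855
grasp_force: 0.0
2.200042500134407
yaw 7.0807872328129475
to grip (m/0.5) [0.3974 0.1583 0.1067]
```

View pics/d.png

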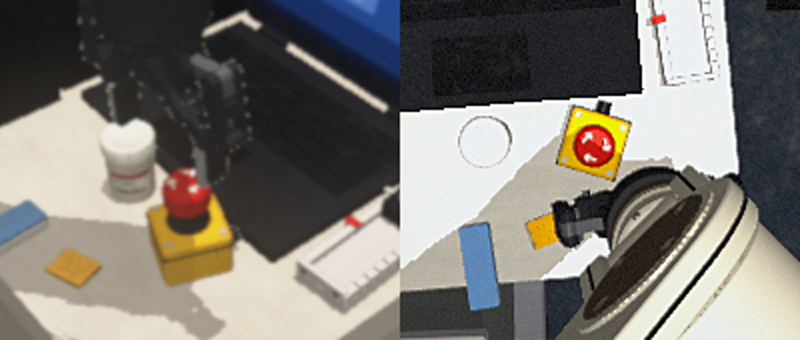

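The pot is unmoved at about (485,142) in the right half of the picture. The head is up and its arrow pattern has turned by about 60°. Now for the move over the follower, with the slight tilt taken out.

```bash
cat > go.py <<'E'
import sys,numpy as np
from workcell import bot
from scipy.spatial.transform import Rotation as R
p=np.array(eval(sys.argv[1]));y=np.radians(float(sys.argv[2]))
o=bot.get_obs();r=R.from_quat(o["tool_rot"])
w=R.from_matrix(np.array([[np.cos(y),np.sin(y),0],[np.sin(y),-np.cos(y),0],[0,0,-1]]))
print((r.inv().apply(p-o["eef_pos"])/.5).round(4),((r.inv()*w).as_rotvec()/np.pi).round(4),o["eef_pos"].round(4),o["joint_pos"].round(2))
E
python3 go.py '[.5145,-.365,.155]' 5
```

```text
[0.3993 0.1568 0.0467] [-0.007  -0.0088  0.0117] [ 0.3062 -0.3124  0.1744] [-0.82  0.18 -0.3   1.1   0.04  2.2 ]
```

```bash
python3 -m pendant '[0.399,0.157,0.047,-0.007,-0.009,0.012,1, 0.399,0.157,0.047,-0.007,-0.009,0.012,1, 0.399,0.157,0.047,-0.007,-0.009,0.012,1, 0.399,0.157,0.047,-0.007,-0.009,0.012,1, 0.399,0.157,0.047,-0.007,-0.009,0.012,1, 0.399,0.157,0.047,-0.007,-0.009,0.012,1, 0.399,0.157,0.047,-0.007,-0.009,0.012,1, 0.399,0.157,0.047,-0.007,-0.009,0.012,1, 0.399,0.157,0.047,-0.007,-0.009,0.012,1, 0.399,0.157,0.047,-0.007,-0.009,0.012,1]'; python3 go.py '[.5145,-.365,.081]' 5
```

```text
clock: 7.8
eef_pos: [0.5128, -0.365, 0.1555]
tool_rot: [0.999, 0.043, -0.0, 0.0]
ft_force: [-0.5, 0.7, 0.2]
grip_width: 0.0856
grasp_force: 0.0
[0.0035 0.0004 0.1491] [ 0.      0.0003 -0.0004] [ 0.5128 -0.365   0.1555] [-0.62  0.55  0.21  1.23 -0.    2.44]
```

```bash
python3 -m pendant '[0.003,0,0.06,0,0,0,1, 0.003,0,0.12,0,0,0,1, 0.003,0,0.148,0,0,0,1, 0.003,0,0.148,0,0,0,1, 0.003,0,0.148,0,0,0,0, 0.003,0,0.148,0,0,0,0, 0.003,0,0.148,0,0,0,0, 0.003,0,0.148,0,0,0,0, 0.003,0,0.148,0,0,0,0, 0.003,0,0.148,0,0,0,0]'; python3 go.py '[.5145,-.365,.081]' 5
```

```text
clock: 8.63
eef_pos: [0.5163, -0.3633, 0.0825]
tool_rot: [0.999, 0.044, 0.001, -0.001]
ft_force: [-1.1, 6.0, 8.4]
grip_width: 0.0215
grasp_force: 58.2
[-0.0038  0.003   0.0029] [-0.0009 -0.0005  0.0003] [ 0.5163 -0.3633  0.0825] [-0.61  0.61  0.11  1.07  0.    2.44]
```

The width reads 21.5 mm, and the head read 2 mm under its true size, so the pads are on the 24 mm cap. I'll open, go 5 mm lower and regrip on the post.

```bash
python3 -m pendant '[0,0,0,0,0,0,0.6, 0,0,0,0,0,0,0.6, 0,0,0.0,0,0,0,0.6, 0,-0.002,0.01,0,0,0,0.6, 0,-0.002,0.01,0,0,0,0.6, 0,-0.002,0.01,0,0,0,0, 0,-0.002,0.01,0,0,0,0, 0,-0.002,0.01,0,0,0,0, 0,-0.002,0.01,0,0,0,0, 0,-0.002,0.01,0,0,0,0]'; python3 go.py '[.5145,-.365,.081]' 5
```

```text
clock: 9.47
eef_pos: [0.5154, -0.3633, 0.0756]
tool_rot: [0.999, 0.044, -0.001, -0.001]
ft_force: [-0.8, 3.2, 1.1]
grip_width: 0.022
grasp_force: 58.5
[-0.0021  0.0032 -0.0107] [-0.0004  0.0003  0.0001] [ 0.5154 -0.3633  0.0756] [-0.61  0.62  0.1   1.06  0.    2.44]
```

```bash
python3 -m pendant '[-0.01,0,0,0,0,0,0, -0.03,0,0,0,0,0,0, -0.05,0,0,0,0,0,0, -0.07,0,0,0,0,0,0, -0.085,0,0,0,0,0,0, -0.094,0,0,0,0,0,0, -0.094,0,0,0,0,0,0, -0.094,0,0,0,0,0,0, -0.094,0,0,0,0,0,0, -0.094,0,0,0,0,0,0]'; python3 - <<'E'
from workcell import bot;import cv2,numpy as np,pickle
s=bot.camera("scene");t=bot.camera("top");pickle.dump((s,t),open("c2.pkl","wb"))
a=cv2.resize(s["pixels"][205:255,270:340],None,fx=7,fy=7,interpolation=2)
b=cv2.resize(s["pixels"][150:300,150:400],None,fx=2.3,fy=2.3,interpolation=2)[:350]
b=cv2.resize(t["pixels"][170:220,250:300],None,fx=6,fy=6,interpolation=2)
b=cv2.copyMakeBorder(b,0,50,0,0,0)
cv2.imwrite("pics/e.png",np.hstack([a,b])[:,:,::-1])
E
```

```text
clock: 10.3
eef_pos: [0.4707, -0.3685, 0.0757]
tool_rot: [0.999, 0.044, 0.002, 0.001]
ft_force: [6.2, 1.3, -4.0]
grip_width: 0.0222
grasp_force: 58.8
```

View pics/e.png

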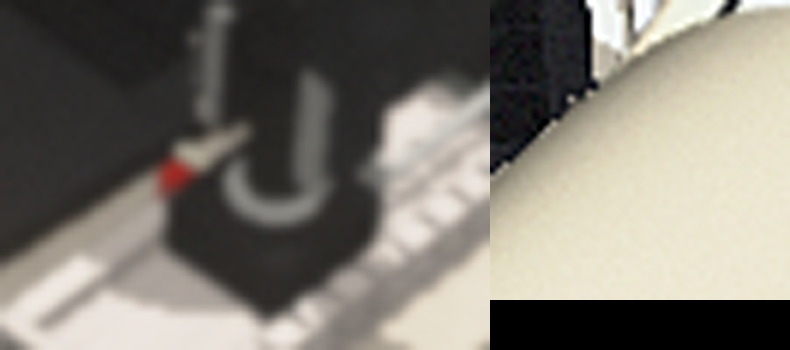

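The follower came out with the arm, with a spring force of about 6 N. The pointer is close to the mark, and red still shows at about (294,230) in full-image pixels. A larger before/after zoom will settle it.

```bash
python3 - <<'E'
import pickle,cv2,numpy as np
from h import *
s0=pickle.load(open("cams0.pkl","rb"))["scene"];s,t=pickle.load(open("c2.pkl","rb"))
ax=np.array([.996,.087,0])
for n,c in(("0",s0),("1",s)):
    for q in blobs(c["pixels"],(80,100,80),(100,255,255),(284,218,310,242),4): print(n,q[0].round(1),q[1],q[2])
print("s washer",[(ax@onz(s0,u,.039)).round(4) for u in((326.9,219.4),(309.6,232.1))],"mark",ax@onz(s0,(295.8,230.1),.025))
# where would the pointer tip be at mark centre +-: pixel of line
a,b=[cv2.resize(c["pixels"][212:240,284:322],None,fx=10,fy=10,interpolation=cv2.INTER_NEAREST) for c in(s0,s)]
cv2.imwrite("pics/f.png",np.hstack([a,b])[:,:,::-1])
E
```

```text
0 [295.7 230. ] 35 [292 227   9   7]
1 [294.5 229.6] 22 [292 227   6   6]
s washer [np.float64(0.4767), np.float64(0.4319)] mark 0.42950901600436764
```

View pics/f.png

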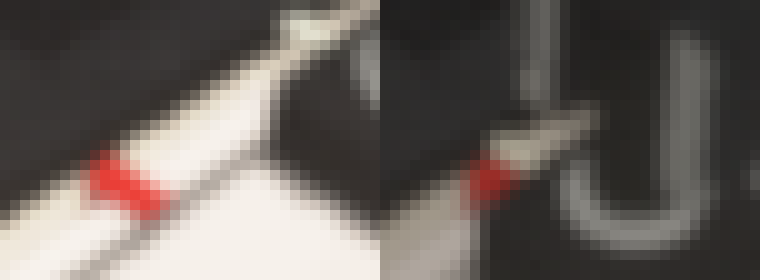

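```bash
python3 -m pendant '[-0.003,0,0,0,0,0,0, -0.006,0,0,0,0,0,0, -0.006,0,0,0,0,0,0, -0.006,0,0,0,0,0,0, -0.006,0,0,0,0,0,0, -0.006,0,0,0,0,0,0, -0.006,0,0,0,0,0,0, -0.006,0,0,0,0,0,0, -0.006,0,0,0,0,0,0, -0.006,0,0,0,0,0,0]'; python3 - <<'E'
from workcell import bot;import cv2,numpy as np,pickle
from h import *
s0=pickle.load(open("cams0.pkl","rb"))["scene"]
im=np.mean([bot.camera("scene")["pixels"].astype(float) for _ in range(6)],0).astype(np.uint8)
s=dict(s0,pixels=im);pickle.dump(s,open("c3.pkl","wb"))
ax=np.array([.9962,.0872,0])
K,T=s["mtx"],s["cam_to_world"]
def proj(p):
    q=T[:3,:3].T@(p-T[:3,3]);return np.array([K[0,2]+K[0,0]*q[0]/-q[2],K[1,2]-K[1,1]*q[1]/-q[2]])
m=onz(s0,(295.8,230.1),.025)
up=m+[0,0,.005]
print("pixel of pt 5mm above mark at s=-4,0,4mm",[proj(up+ax*k).round(1) for k in(-.004,0,.004)])
# track home pointer patch by the known travel
o=bot.get_obs();d=np.array([.5154,-.3633,0])-o["eef_pos"];print("travel",ax@d,o["eef_pos"].round(4),o["joint_vel"].round(3),o["grasp_force"])
tr=ax@d
for u in((312.3,215.2),(313.8,214.4)): print("home tip",u,"->",proj(onz(s0,u,.03)-ax*tr).round(1))
a,b=[cv2.resize(c["pixels"][212:240,284:322],None,fx=10,fy=10,interpolation=cv2.INTER_CUBIC) for c in(s0,s)]
b=np.clip(b*1.6,0,255).astype(np.uint8)
cv2.imwrite("pics/g.png",np.hstack([a,b])[:,:,::-1])
E
```

```text
clock: 11.23
eef_pos: [0.4679, -0.3688, 0.0757]
tool_rot: [0.999, 0.044, 0.002, 0.001]
ft_force: [6.1, 1.5, -4.3]
grip_width: 0.0217
grasp_force: 58.8
pixel of pt 5mm above mark at s=-4,0,4mm [array([294.3, 229.1]), array([295.9, 228. ]), array([297.6, 226.9])]
travel 0.047832835273442884 [ 0.4679 -0.3688  0.0757] [-0.001  0.     0.    -0.001  0.001  0.001] 58.810540437698364
home tip (312.3, 215.2) -> [293.4 228. ]
home tip (313.8, 214.4) -> [294.9 227.1]
```

View pics/g.png

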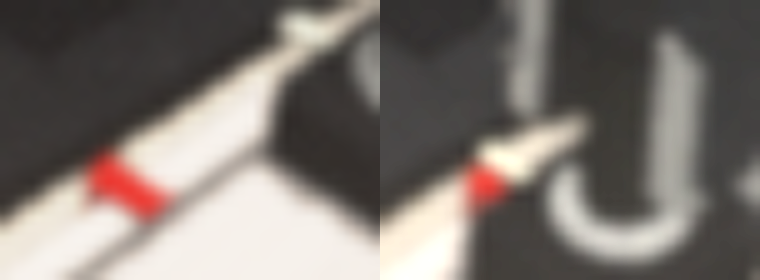

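In the averaged close-up the white pointer sits over the red mark, at about (295.8,227.8) against an expected (295.9,228.0) for dead centre. That puts it within about 2 mm along the channel, held and at rest, so I'm handing in.

```bash
python3 -c "
from workcell import bot;print(bot.job_done())"
```

```text
the job is handed in; nothing more can be done
None
```

I handed the job in at about 12 s; the hand-in gave no verdict. By my readings the stop head was pressed fully down and turned clockwise to its stop, the follower is held at rest with its pointer within about 2 mm of the red mark (gripped at about 22 mm, so probably by the cap, not the post), and the pot was still in place when last checked, before the follower move; I also turned the wrist once too often, up to its joint limit (3.1406 rad against 3.14).

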